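Complete a pinwheel layer of cartons on a sloping pallet slab

TASK

Finish the pinwheel layer on the sloping pallet slab: lay the two loose cartons of key blanks, label side up and flat on the slab, in the two empty outlines, so that all four cartons interlock around the small open well in the middle. Do not shove the two cartons already laid out of their outlines, leave the padlock, the oil bottle and the loupe where they stand, and let go of everything at the end.

Things in the scene. Friction and masses are not known exactly. Their poses are not given: they have to be found in the camera images.
- slab: plywood pallet slab, 170 x 170 mm, fixed on a blue tilt stand; origin at the centre of its top face, 85 mm above the worktop; x up the slope (away from the robot), y level to the left, z out of the face. Slopes 27.5 degrees down towards the robot. Lip 14 mm proud along the low edge, inner face at x -73.5 mm. Anti-slip face: cartons stay put. Four blue outlines show the pinwheel.
- well (a point): centre of the open well between the four cartons, at the slab's origin: 39 mm square once all are laid (cartons 6 mm apart). A finger fits in it: a carton gripped across its 52 mm width, 28 mm from its centre towards the end that will lie at the well (top: towards slab +y; left: towards slab -x), can be laid without the fingers meeting the neighbours.
- outline_top (a point): centre of the upper (top right) outline on the slab's top face (frame as slab: x up the slope, y to the left, z out of the face). It is for a carton whose 85 mm length runs across the slope (y). It lies at x +45.5 mm, y -29 mm in the slab's frame. Empty at the start.
- outline_left (a point): centre of the left (top left) outline on the slab's top face (frame as slab: x up the slope, y to the left, z out of the face). It is for a carton whose 85 mm length runs up the slope (x). It lies at x +29 mm, y +45.5 mm in the slab's frame. Empty at the start.
- outline_low (a point): centre of the lower (bottom left) outline on the slab's top face (frame as slab: x up the slope, y to the left, z out of the face). It is for a carton whose 85 mm length runs across the slope (y). It lies at x -45.5 mm, y +29 mm in the slab's frame. Holds laid_carton_low from the start.
- outline_right (a point): centre of the right (bottom right) outline on the slab's top face (frame as slab: x up the slope, y to the left, z out of the face). It is for a carton whose 85 mm length runs up the slope (x). It lies at x -29 mm, y -45.5 mm in the slab's frame. Holds laid_carton_right from the start.
- carton_1: loose closed cardboard carton of key blanks, label on top, 52 mm along its x, 85 mm along its y, 36 mm high, about 0.2 kg; origin at the centre of its underside, z up through the label side; stands on the worktop to the left of the slab. The two loose cartons are alike: either may go in either empty outline, either way round.
- carton_2: the other loose carton, the same as carton_1: closed cardboard carton of key blanks, label on top, 52 mm along its x, 85 mm along its y, 36 mm high, about 0.2 kg; origin at the centre of its underside, z up through the label side
- laid_carton_low: carton already laid on the slab in outline_low; loose; closed cardboard carton of key blanks, label on top, 52 mm along its x, 85 mm along its y, 36 mm high, about 0.2 kg; origin at the centre of its underside, z up through the label side
- laid_carton_right: carton already laid on the slab in outline_right; loose; closed cardboard carton of key blanks, label on top, 52 mm along its x, 85 mm along its y, 36 mm high, about 0.2 kg; origin at the centre of its underside, z up through the label side
- padlock: brass padlock lying on the worktop near the robot's edge, 62 x 40 x 18 mm, origin at the centre of its underside; a bystander
- oil_bottle: white oil bottle with a red nozzle, 42 mm across, 114 mm tall, upright behind the slab, origin at the centre of its underside; a bystander
- loupe: black eye loupe, 35 mm across, 28 mm tall, at the left edge, origin at the centre of its underside; a bystander. Just beyond it a tall black locker hems in the work: its side face stands at world y +0.335 m, from x 0.505 m on, so draw the arm back to the right before reaching forward. On the right the key machine begins at y -0.32 m
Things that resemble listed ones, but are neither listed nor needed, are in the scene too. Leave any blue look-alike of the carton_1 alone. Leave any pink look-alike of the laid_carton_low alone.

How it is judged (in metres and radians):
On the way:
1. one of the loose cartons lies flat in one of the two empty outlines, let go ((((x of carton_1 in the frame of outline_top between -0.007 and 0.007 m and y of carton_1 in the frame of outline_top between -0.007 and 0.007 m and z of carton_1 in the frame of outline_top between -0.005 and 0.005 m and angle between the y axis of carton_1 and the y axis of outline_top, either way round below 0.12 rad and angle between the z axis of carton_1 and the z axis of outline_top, either way round below 0.08 rad) and contact force between the fingers and carton_1 below 0.05 N) or ((x of carton_1 in the frame of outline_left between -0.007 and 0.007 m and y of carton_1 in the frame of outline_left between -0.007 and 0.007 m and z of carton_1 in the frame of outline_left between -0.005 and 0.005 m and angle between the y axis of carton_1 and the x axis of outline_left, either way round below 0.12 rad and angle between the z axis of carton_1 and the z axis of outline_left, either way round below 0.08 rad) and contact force between the fingers and carton_1 below 0.05 N) or ((x of carton_2 in the frame of outline_top between -0.007 and 0.007 m and y of carton_2 in the frame of outline_top between -0.007 and 0.007 m and z of carton_2 in the frame of outline_top between -0.005 and 0.005 m and angle between the y axis of carton_2 and the y axis of outline_top, either way round below 0.12 rad and angle between the z axis of carton_2 and the z axis of outline_top, either way round below 0.08 rad) and contact force between the fingers and carton_2 below 0.05 N) or ((x of carton_2 in the frame of outline_left between -0.007 and 0.007 m and y of carton_2 in the frame of outline_left between -0.007 and 0.007 m and z of carton_2 in the frame of outline_left between -0.005 and 0.005 m and angle between the y axis of carton_2 and the x axis of outline_left, either way round below 0.12 rad and angle between the z axis of carton_2 and the z axis of outline_left, either way round below 0.08 rad) and contact force between the fingers and carton_2 below 0.05 N))), for 0.2 s.
At the end, for the whole second after the job is handed in: carton_1 and carton_2 fill outline_top and outline_left, one each; the laid cartons are still in theirs. Each carton: centre within 7 mm along and across the slope, underside within 5 mm of the slab, length within 0.12 rad, flat within 0.08 rad, label up, under 10 mm/s ((((x of carton_1 in the frame of outline_top between -0.007 and 0.007 m and y of carton_1 in the frame of outline_top between -0.007 and 0.007 m and z of carton_1 in the frame of outline_top between -0.005 and 0.005 m and angle between the y axis of carton_1 and the y axis of outline_top, either way round below 0.12 rad and angle between the z axis of carton_1 and the z axis of outline_top, either way round below 0.08 rad) and (x of carton_2 in the frame of outline_left between -0.007 and 0.007 m and y of carton_2 in the frame of outline_left between -0.007 and 0.007 m and z of carton_2 in the frame of outline_left between -0.005 and 0.005 m and angle between the y axis of carton_2 and the x axis of outline_left, either way round below 0.12 rad and angle between the z axis of carton_2 and the z axis of outline_left, either way round below 0.08 rad)) or ((x of carton_1 in the frame of outline_left between -0.007 and 0.007 m and y of carton_1 in the frame of outline_left between -0.007 and 0.007 m and z of carton_1 in the frame of outline_left between -0.005 and 0.005 m and angle between the y axis of carton_1 and the x axis of outline_left, either way round below 0.12 rad and angle between the z axis of carton_1 and the z axis of outline_left, either way round below 0.08 rad) and (x of carton_2 in the frame of outline_top between -0.007 and 0.007 m and y of carton_2 in the frame of outline_top between -0.007 and 0.007 m and z of carton_2 in the frame of outline_top between -0.005 and 0.005 m and angle between the y axis of carton_2 and the y axis of outline_top, either way round below 0.12 rad and angle between the z axis of carton_2 and the z axis of outline_top, either way round below 0.08 rad))) and x of laid_carton_low in the frame of outline_low between -0.007 and 0.007 m and y of laid_carton_low in the frame of outline_low between -0.007 and 0.007 m and z of laid_carton_low in the frame of outline_low between -0.005 and 0.005 m and angle between the y axis of laid_carton_low and the y axis of outline_low, either way round below 0.12 rad and angle between the z axis of laid_carton_low and the z axis of outline_low, either way round below 0.08 rad and x of laid_carton_right in the frame of outline_right between -0.007 and 0.007 m and y of laid_carton_right in the frame of outline_right between -0.007 and 0.007 m and z of laid_carton_right in the frame of outline_right between -0.005 and 0.005 m and angle between the y axis of laid_carton_right and the x axis of outline_right, either way round below 0.12 rad and angle between the z axis of laid_carton_right and the z axis of outline_right, either way round below 0.08 rad and linear speed of each of carton_1, carton_2, laid_carton_low, laid_carton_right below 0.01 m/s); the robot touches nothing.
It fails at once if laid_carton_low moved more than 12 mm (distance of laid_carton_low from where it was at the start of the episode above 0.012 m).
It fails at once if laid_carton_right moved more than 12 mm (distance of laid_carton_right from where it was at the start of the episode above 0.012 m).
It fails at once if padlock moved more than 20 mm (distance of padlock from where it was at the start of the episode above 0.02 m).
It fails at once if oil_bottle moved more than 20 mm (distance of oil_bottle from where it was at the start of the episode above 0.02 m).
It fails at once if loupe moved more than 20 mm (distance of loupe from where it was at the start of the episode above 0.02 m).
It also fails if it takes over 53 s, if anything falls off the work surface, if the arm or the gripper's body presses on something with over 40 N, if the wrist force passes 120 N, or if a joint passes its speed limit or range.

ROBOT

A 6-joint arm with a two-finger parallel gripper is mounted at the origin on a cart in front of the work surface, level with it; the furniture and walls round the work are solid. World frame = base frame: x ahead of the robot, y to its left, z up, the work surface at z = 0. Lengths are in m, angles in degrees, forces in N, time in s.
With the tool pointing down it reaches from about 0.3 to 0.875 m from the base axis. Payload 6.4 kg.
Tool frame: the origin (TCP) lies at the very end of the fingers, on their centre line; the grasp point (between the pads) lies 19 mm behind it; z points along the fingers, y is the line along which they close (so a half turn about z gives the same grasp; the last joint's range is limited). The gripper opens to 85 mm and grips with 20 to 120 N. Pads are 22 mm wide; open, the fingers measure 114 mm over their backs; the gripper's body (76 mm by 85 mm) begins 54 mm behind the grasp point. The pads swing forward as they close: fully open they stand 13 mm farther back than shut.
Start: joints at [-80.002, 10.359, 92.074, -0, 77.567, -11.82], TCP at [0.214, -0.534, 0.231] pointing down, gripper open.
Joint ranges: [-171.53, 171.53], [-51.25, 118.39], [17.06, 147.69], [-65.23, 245.23], [0, 150.52], [-178.68, 178.68]. Speed limits (degrees/s): [147.25, 147.25, 172.46, 180, 180, 180].

INTERFACE

Orientations are given as a 3x3 rotation matrix whose columns are the frame's x, y, z axes.
In Python, from rig import arm gives the robot as it stands. Calls block until the motion is done:
- arm.movep(position, orientation): joint-space move of the TCP to a pose.
- arm.move_linear(position, speed=0.15, attitude=None, max_force=None): straight line of the TCP; attitude=None keeps the orientation; speed is the mean speed in m/s. With max_force (N) it stops when the force on the tool has changed by that much, and returns True; else False.
- arm.move_joints(angles): joint-space move.
- arm.command_gripper(opening, f_grip=None): opening from 0.0 (shut) to 1.0 (fully open); f_grip is the grip in N (None keeps the last); returns when the fingers have stopped.
- arm.wait(seconds).
- arm.ik(position, orientation): joint angles nearest the present ones, or None.
- arm.get_state(): the state.
- arm.grab_frame(name): name is "scene" or "side" or "wrist"; returns a dict with "img" (400x640x3 uint8, blue, green, red), "z_map" (400x640 float32, m along the optical axis (not along the pixel's ray), 0 where there is no reading), "fov_y" (degrees; the focal length in pixels is half the picture's height over the tangent of half this angle, whatever the lens; pixels are square), "cx", "cy" (the principal point, pixels), "k1" (the pictures are not rectified: a ray, as slopes to the right and down, at radius r is drawn at 1 + k1 r^2 times it, then the intrinsics apply), "R" (3x3) and "t" (3): a world point X has camera coordinates R X + t; the wrist camera has in their place "mount" (4x4, takes a point from camera to tool coordinates, whose origin is the TCP and whose axes are the flange's). Camera axes: x right, y down, z forward; pixel columns grow to the right and rows downward; lengths in m; the calibration is good to about 2 mm. A picture is of the moment at which its call begins: read the wrist's pose just before it.
A pose or a line that the arm cannot do raises arm.IKError and nothing moves.
- arm.sign_off(): hands the job in; it is judged then, once.
The state is a dict: "time_s": time; "joint_pos": joint angles; "joint_velocities": joint speeds; "effort": joint torques, N m; "tool_pos": TCP position; "orientation": TCP orientation; "contact_force": force on the tool from outside, world axes, zero at the start; "moment": the same for the moment, N m; "gripper_width": opening from 0.0 (shut) to 1.0 (fully open); "grip_force": force on a finger pad.
Only numpy, scipy, OpenCV 4.12 (cv2) and the standard library are available. Lean on these libraries where they do the work, as an engineer would, in place of code of your own. Each camera call takes 0.05 s, during which the arm holds its last target. There are 200 camera calls.

## Working session

There is one attempt and no reset: what is moved stays moved. The work goes in short steps, each a Python script; the robot and the scene stay as the last script left them, time stands still between calls to the robot, and variables do not carry over. Pictures are saved under pics/ and viewed, at most 10 in all, crops included, and the job is handed in when it is done.

```bash
ls; mkdir -p pics
cat > h.py <<'E'
import numpy as np, cv2
from rig import arm
def K(f):
    h,w=f["img"].shape[:2]; F=h/2/np.tan(np.radians(f["fov_y"])/2)
    return np.array([[F,0,f["cx"]],[0,F,f["cy"]],[0,0,1.]]), np.array([f["k1"],0,0,0,0.])
def pose(f,st=None):  # camera-to-world
    if "R" in f: R=np.array(f["R"]); return R.T, -R.T@np.array(f["t"])
    M=np.array(f["mount"]); T=np.eye(4); T[:3,:3]=st["orientation"]; T[:3,3]=st["tool_pos"]; T=T@M
    return T[:3,:3],T[:3,3]
def rays(f,px,st=None):
    k,d=K(f); u=cv2.undistortPoints(np.array(px,float).reshape(-1,1,2),k,d)[:,0]
    R,c=pose(f,st); return c,np.c_[u,np.ones(len(u))]@R.T
def onplane(f,px,p0,n,st=None):
    c,D=rays(f,px,st); return c+D*(((np.array(p0)-c)@n)/(D@n))[:,None]
def cloud(f,st=None):
    h,w=f["img"].shape[:2]; v,u=np.mgrid[:h,:w]; c,D=rays(f,np.c_[u.ravel(),v.ravel()],st)
    return (c+D*f["z_map"].reshape(-1,1)).reshape(h,w,3)
E
python3 - <<'E'
from h import *
import pickle
fs={n:arm.grab_frame(n) for n in("scene","side")}
pickle.dump(fs,open("f0.pkl","wb"))
for n,f in fs.items():
    cv2.imwrite(f"pics/{n}0.png",f["img"]); print(n,f["fov_y"],f["k1"],pose(f)[1],pose(f)[0][:,2],(f["z_map"]>0).mean())
E
```

```text
pics
scene 53.03562773510666 -0.06765039553108847 [0.00802559 0.73663145 0.49517972] [ 0.58945125 -0.69893825 -0.40500932] 0.9959140625
side 47.944906599378534 -0.054586315449571744 [-0.03330597  0.76962624  0.71185878] [ 0.53306166 -0.64672738 -0.54551716] 0.995890625
```

View pics/scene0.png

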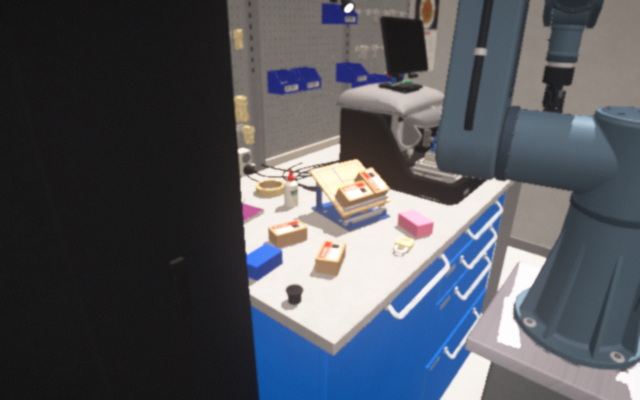

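View pics/side0.png

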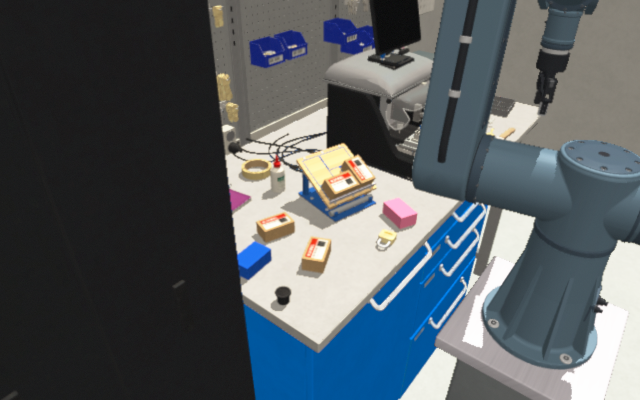

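The scene view shows the loose cartons at about (288,233) and (331,258), with the slab at (350,190). In the side view they are at (275,226) and (317,254), with the slab at (337,180). I'll work out rough positions next.

Run:
```python
from h import *
import pickle
fs=pickle.load(open("f0.pkl","rb"))
P={"scene":dict(c1=(288,228),c2=(331,248),slab_mid=(330,175),loupe=(294,290),bottle=(290,190),padl=(403,244),pink=(415,222),blue=(264,260)),
"side":dict(c1=(275,220),c2=(318,245),slab_mid=(318,165),loupe=(283,292),bottle=(278,180),padl=(386,238),pink=(400,211),blue=(254,258))}
for n in fs:
    C=cloud(fs[n])
    for k,(u,v) in P[n].items(): print(n,k,C[v,u].round(3))
st=arm.get_state(); print(st["orientation"]); f=arm.grab_frame("wrist"); print(f["mount"],f["fov_y"],f["k1"])
```

```text
scene c1 [0.618 0.116 0.034]
scene c2 [0.479 0.123 0.035]
scene slab_mid [ 0.651 -0.089  0.106]
scene loupe [0.446 0.281 0.025]
scene bottle [ 0.753 -0.034  0.051]
scene padl [ 0.381 -0.03   0.013]
scene pink [ 0.395 -0.114  0.034]
scene blue [0.56  0.252 0.032]
side c1 [0.628 0.108 0.037]
side c2 [0.48  0.118 0.037]
side slab_mid [ 0.648 -0.093  0.103]
side loupe [0.447 0.278 0.028]
side bottle [ 0.751 -0.037  0.042]
side padl [ 0.381 -0.03   0.016]
side pink [ 0.402 -0.132  0.034]
side blue [0.565 0.246 0.036]
[[ 9.28356834e-01  3.71690072e-01 -2.81812299e-04]
 [ 3.71690045e-01 -9.28355590e-01  1.55199131e-03]
 [ 3.15237739e-04 -1.54554856e-03 -9.99998756e-01]]
[[-6.47837162e-04 -9.54727323e-01 -2.97481630e-01  7.54419404e-02]
 [ 9.99999596e-01 -4.33062653e-04 -7.87881100e-04 -1.11287601e-03]
 [ 6.23383430e-04 -2.97482020e-01  9.54727217e-01 -1.42821997e-01]
 [ 0.00000000e+00  0.00000000e+00  0.00000000e+00  1.00000000e+00]] 58.77980855147818 -0.08086155168159918
```

```bash
cat > look.py <<'E'
from h import *
import pickle
def look(name,p,R):
    arm.movep(p,R); arm.wait(.2); st=arm.get_state(); f=arm.grab_frame("wrist")
    pickle.dump((f,st),open(name+".pkl","wb")); cv2.imwrite(f"pics/{name}.png",f["img"]); print(name,st["time_s"],st["tool_pos"],pose(f,st)[1]); return f,st
D=np.diag([1.,-1,-1])
E
python3 - <<'E'
from look import *
look("w1",[.48,.06,.30],D)
look("w2",[.50,-.06,.30],D)
E
```

```text
w1 2.6833 [0.48010468 0.0594633  0.29989097] [0.55522048 0.06013843 0.44269738]
w2 3.4917 [ 0.49993537 -0.05904982  0.30005165] [ 0.57500788 -0.05821859  0.44288126]
```

View pics/w1.png

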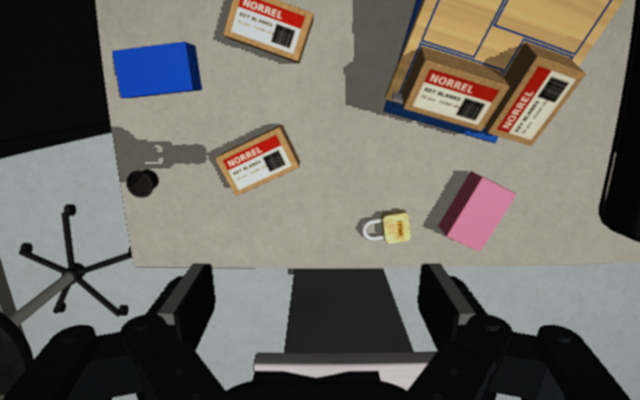

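View pics/w2.png

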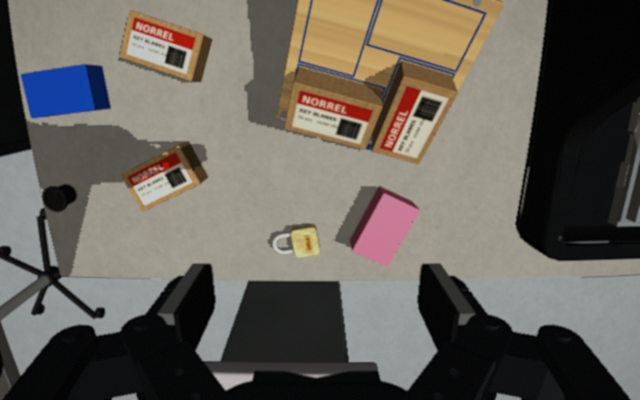

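The wrist views show both loose cartons (w1: about (268,25), cut off at the top, and (258,160); w2: (165,45) and (163,177)). They also show the slab with its two laid cartons and blue outlines, yawed about -15°. Next I'll fit the slab plane and carton tops, then look along the slab normal.

```bash
cat > meas.py <<'E'
from look import *
def top(name,c0,z0=.036,r=.07):
    """carton top: points near height z0 around c0 -> rect centre, size, heading of long side"""
    f,st=pickle.load(open(name+".pkl","rb")); C=cloud(f,st)
    m=(np.hypot(C[...,0]-c0[0],C[...,1]-c0[1])<r)&(abs(C[...,2]-z0)<.006)&(f["z_map"]>0)
    p=C[m]; hz=np.median(p[:,2]); hull=p[:,:2]
    (c,s,a)=cv2.minAreaRect((hull*1000).astype(np.float32))
    if s[0]<s[1]: a+=90
    return m.sum(),np.array(c)/1000,np.array(s),((a+90)%180)-90,hz
def slabplane(name,c0=(.64,-.09)):
    f,st=pickle.load(open(name+".pkl","rb")); C=cloud(f,st); hsv=cv2.cvtColor(f["img"],cv2.COLOR_BGR2HSV)
    m=(np.hypot(C[...,0]-c0[0],C[...,1]-c0[1])<.12)&(C[...,2]>.05)&(hsv[...,0]>8)&(hsv[...,0]<30)&(hsv[...,1]>60)&(hsv[...,2]>140)
    p=C[m]
    rng=np.random.default_rng(0); best=None
    for _ in range(300):
        a=p[rng.choice(len(p),3,False)]; n=np.cross(a[1]-a[0],a[2]-a[0]); L=np.linalg.norm(n)
        if L<1e-5: continue
        n/=L; i=abs((p-a[0])@n)<.002
        if abs(n[2])<.98 and (best is None or i.sum()>best.sum()): best=i
    q=p[best]; c=q.mean(0); n=np.linalg.svd(q-c,full_matrices=False)[2][2]; n*=np.sign(n[2])
    return c,n,len(q),((q-c)@n).std()
E
python3 - <<'E'
from meas import *
for w in("w1","w2"):
    print(w,top(w,(.48,.12)),top(w,(.625,.11)))
    c,n,k,s=slabplane(w); print(c,n,k,s,"tilt",np.degrees(np.arccos(n[2])),"yaw",np.degrees(np.arctan2(-n[1],-n[0])))
c,n,_,_=slabplane("w2")
x=np.array([-n[0],-n[1],0]); x/=np.linalg.norm(x); x=x-(x@n)*n; x/=np.linalg.norm(x); R=np.c_[x,-np.cross(n,x),-n]
o=np.array([.62,-.10,.085]); 
for nm,d in(("w3",-.05),("w4",-.02)):
    f,st=look(nm,o+n*.22+x*d,R)
    print(slabplane(nm)); print(top(nm,(.625,.11)))
E
```

```text
w1 (np.int64(3247), array([0.47530984, 0.12964648]), array([52.53917694, 85.77031708]), -65.49918937683105, np.float64(0.03628447986774075)) (np.int64(3850), array([0.62480096, 0.11193913]), array([86.15328979, 52.75370026]), 70.58008575439453, np.float64(0.03640547727390947))
[ 0.61758086 -0.12009459  0.09585006] [-0.45063497  0.11527973  0.8852337 ] 8534 0.0007776198574020178 tilt 27.719705759490086 yaw -14.349453438884742
w2 (np.int64(2939), array([0.47522513, 0.1296152 ]), array([51.96917725, 86.30012512]), -65.2984619140625, np.float64(0.036412184539424686)) (np.int64(3824), array([0.62478705, 0.11169588]), array([86.09343719, 52.72647858]), 70.2609634399414, np.float64(0.036518168372841))
[ 0.6249847  -0.12193963  0.09986699] [-0.44611708  0.11622676  0.88739557] 12041 0.0007483551127127392 tilt 27.45222223163803 yaw -14.602641872492908
w3 4.3333 [ 0.48041279 -0.06374049  0.2586951 ] [ 0.48101004 -0.06336873  0.42059943]
(array([ 0.63425828, -0.11589811,  0.10384134]), array([-0.44798394,  0.11625469,  0.88645092]), 14070, np.float64(0.0007427854765890406))
(np.int64(3256), array([0.62488129, 0.11140469]), array([86.6968689 , 52.39499283]), 70.16307067871094, np.float64(0.0365692641947922))
w4 4.8333 [ 0.50422396 -0.06975391  0.27037482] [ 0.50512917 -0.06956546  0.43227509]
(array([ 0.63458506, -0.11551181,  0.10385656]), array([-0.44701658,  0.11638519,  0.88692202]), 13730, np.float64(0.0007525092855553021))
(np.int64(3194), array([0.62486108, 0.11181848]), array([87.29701996, 52.95687485]), 70.72481536865234, np.float64(0.036547819525595715))
```

View pics/w3.png

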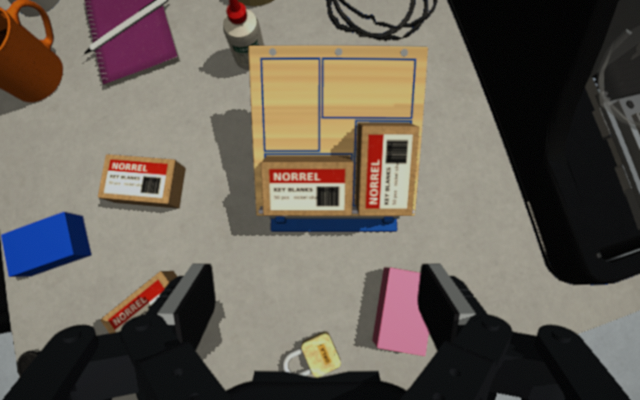

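w3 looks square onto the slab. The left outline spans about (262–321, 58–151) and the top outline about (322–415, 58–118), both empty. The laid cartons sit at (307,187) and (388,170). Next I'll extract the outlines on the slab plane.

Run:
```python
from meas import *
ns=[slabplane(w)[1] for w in("w1","w2","w3","w4")]; n=np.mean(ns,0); n/=np.linalg.norm(n)
for nm in("w3","w4"):
    f,st=pickle.load(open(nm+".pkl","rb")); C=cloud(f,st)
    c0=slabplane(nm)[0]
    x=np.array([-n[0],-n[1],0]); x/=np.linalg.norm(x); x-=(x@n)*n; x/=np.linalg.norm(x); y=np.cross(n,x)
    B=np.c_[x,y]
    img=f["img"].astype(int); on=(abs((C-c0)@n)<.004)&(np.linalg.norm(C-c0,axis=2)<.16)
    blue=((img[...,2]-img[...,0])<25)&on   # not wood coloured (R>>B)
    wood=((img[...,2]-img[...,0])>=25)&on
    k,l,s,ce=cv2.connectedComponentsWithStats(wood.astype(np.uint8),connectivity=4)
    for i in range(1,k):
        if s[i,4]<1500: continue
        v,u=np.where(l==i); P=onplane(f,np.c_[u,v],c0,n,st); Q=(P-c0)@B
        r=cv2.minAreaRect((Q*1000).astype(np.float32)); cw=c0+B@(np.array(r[0])/1000)
        print(nm,s[i],"rect",np.round(r[1],1),round(r[2],2),"c",cw.round(4))
    # carton tops: 36mm above
    T=(abs((C-c0)@n-.036)<.004)&(np.linalg.norm(C-c0,axis=2)<.2)
    k,l,s,ce=cv2.connectedComponentsWithStats(T.astype(np.uint8),connectivity=4)
    for i in range(1,k):
        if s[i,4]<1500: continue
        Q=(C[l==i]-c0)@B; r=cv2.minAreaRect((Q*1000).astype(np.float32)); print(" top",s[i],np.round(r[1],1),round(r[2],2),(c0+B@(np.array(r[0])/1000)).round(4), np.median((C[l==i]-c0)@n))
print(n)
```

```text
w3 [ 249   46  179  170 4470] rect [168.5 169.9] 0.06 c [ 0.5978 -0.1151  0.0853]
w3 [ 262   60   57   90 4854] rect [53.1 85. ] 89.85 c [ 0.634  -0.0775  0.0987]
w3 [ 323   60   91   57 5031] rect [52.5 86.2] 0.28 c [ 0.6293 -0.1533  0.1063]
 top [ 358  125   61   91 5066] [53.  85.7] 89.44 [ 0.5611 -0.1524  0.0716] 0.03612701205256283
 top [ 261  161   92   54 4822] [84.5 51.6] 89.94 [ 0.5667 -0.0765  0.0645] 0.03616252441123812
w4 [ 249   74  178  165 4388] rect [168.6 169.9] 0.14 c [ 0.5986 -0.1155  0.0857]
w4 [ 264   89   55   87 4661] rect [53.2 84.9] 89.79 c [ 0.6341 -0.0775  0.0987]
w4 [ 323   89   90   55 4793] rect [52.3 86.3] 0.19 c [ 0.6295 -0.1533  0.1062]
 top [ 357  155   61   87 4815] [52.8 85.9] 89.71 [ 0.5615 -0.1524  0.0718] 0.03618079607569799
 top [ 263  189   89   53 4582] [84.2 52.8] 89.82 [ 0.5663 -0.0764  0.0642] 0.03620352759973889
[-0.44793897  0.11603681  0.88650219]
```

```bash
cat > plan.py <<'E'
from meas import *
n=np.array([-.44793897,.11603681,.88650219]); n/=np.linalg.norm(n)
x=np.array([-n[0],-n[1],0]); x/=np.linalg.norm(x); x-=(x@n)*n; x/=np.linalg.norm(x); y=np.cross(n,x)
L=np.array([.63405,-.0775,.0987]); T=np.array([.6294,-.1533,.10625])
O=((L-.029*x-.0455*y)+(T-.0455*x+.029*y))/2
S=lambda a,b,c:O+a*x+b*y+c*n
def head(deg): # tool down, tool x at heading
    c,s=np.cos(np.radians(deg)),np.sin(np.radians(deg)); return np.array([[c,s,0],[s,-c,0],[0,0,-1.]])
def slabR(tx): return np.c_[tx,np.cross(-n,tx),-n]
H=.008
def job(k,s): # k: carton, s=+-1 tool x sign
    if k=="B": c,a,g,tx=np.array([.6248,.1117]),70.4,(.0455,-.001),y
    else: c,a,g,tx=np.array([.4753,.1296]),114.6,(.001,.0455),-x
    u=np.array([np.cos(np.radians(a)),np.sin(np.radians(a))]); p=c+.028*u
    return p,head(a+(0 if s>0 else 180)),g,slabR(s*tx)
E
python3 - <<'E'
from plan import *
print(O,L-.029*x-.0455*y-(T-.0455*x+.029*y),np.degrees(np.arctan2(x[1],x[0])))
for k in "BA":
  for s in(1,-1):
    p,R,g,Rs=job(k,s)
    for P,Q in(([*p,.2],R),([*p,H],R),(S(*g,.09),Rs),(S(*g,H),Rs)):
        q=arm.ik(np.array(P),Q); print(k,s,None if q is None else np.round(q,0))
print(np.round(arm.get_state()["joint_pos"]))
E
```

```text
[ 0.59768911 -0.11510545  0.08523852] [1.27630132e-04 1.24306266e-05 8.49524723e-05] -14.523006587764858
B 1 [ 2. 21. 82. -0. 77. 21.]
B 1 [ 2. 35. 88. -0. 58. 21.]
B 1 [-25.   1. 113.   7.  40. -15.]
B 1 [-24.  12. 110.   8.  31. -16.]
B -1 [   2.   21.   82.   -0.   77. -159.]
B -1 [   2.   35.   88.   -0.   58. -159.]
B -1 [-25.   1. 113.   7.  40. 165.]
B -1 [-24.  12. 110.   8.  31. 164.]
A 1 [  5.   1. 106.  -0.  73. -20.]
A 1 [  5.  19. 112.  -0.  49. -20.]
A 1 [-19.  -2. 118.   4.  36. -97.]
A 1 [-19.  11. 115.   4.  27. -98.]
A -1 [  5.   1. 106.  -0.  73. 160.]
A -1 [  5.  19. 112.  -0.  49. 160.]
A -1 [-19.  -2. 118.   4.  36.  83.]
A -1 [-19.  11. 115.   4.  27.  82.]
[-24. -20. 120.   5.  53.  78.]
```

```bash
cat >> plan.py <<'E'
def pick(k):
    p,R,g,Rs=job(k,1)
    arm.command_gripper(1.0,f_grip=60); arm.movep(np.array([*p,.13]),R)
    print("hit",arm.move_linear(np.array([*p,H]),speed=.1,max_force=15))
    arm.command_gripper(0.0,f_grip=60); arm.wait(.2); st=arm.get_state(); print("grip",st["gripper_width"],st["grip_force"],st["tool_pos"],st["contact_force"])
    arm.move_linear(np.array([*p,.16]),speed=.12); st=arm.get_state(); print("lift",st["time_s"],st["gripper_width"],st["contact_force"],st["moment"])
E
python3 - <<'E'
from plan import *
pick("B"); p,R,g,Rs=job("B",1)
arm.movep(S(*g,.10),Rs); arm.wait(.3); st=arm.get_state(); print(st["time_s"],st["tool_pos"],S(*g,.10))
st=arm.get_state(); f=arm.grab_frame("wrist"); pickle.dump((f,st),open("w5.pkl","wb")); cv2.imwrite("pics/w5.png",f["img"])
f=arm.grab_frame("side"); cv2.imwrite("pics/side1.png",cv2.resize(f["img"][110:240,230:440],None,fx=3,fy=3))
E
```

```text
hit False
grip 0.5954571057120545 64.22651767730713 [0.63496874 0.13813162 0.00888958] [-0.26175756  0.3441027   4.97996135]
lift 9.6 0.5952873982503789 [-0.18405021 -0.75305328 -2.64116294] [0.12762056 0.03007696 0.04992302]
10.9083 [ 0.59211271 -0.1137541   0.19473949] [ 0.59169144 -0.11458479  0.1949427 ]
```

View pics/side1.png

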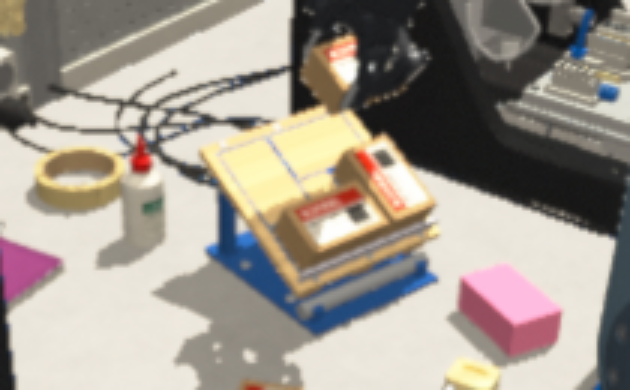

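View pics/w5.png

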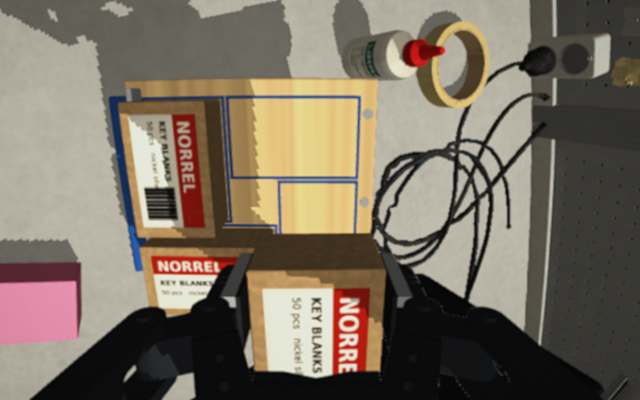

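The carton is held square between the fingers above the slab, with the laid cartons undisturbed. In w5 its top face spans about (250–385, 265–370). I'll measure its sag against the slab before laying it.

```bash
cat >> plan.py <<'E'
def held(nm):
    f,st=pickle.load(open(nm+".pkl","rb")); C=cloud(f,st); z=f["z_map"]
    t=np.array(st["orientation"]); q=(C-np.array(st["tool_pos"]))@t   # tool coordinates
    m=(z>0)&(abs(q[...,1])<.024)&(q[...,0]<.013)&(q[...,0]>-.06)&(q[...,2]>-.06)&(q[...,2]<.0)
    m&=np.arange(400)[:,None]<372
    a=q[m]; 
    for _ in range(3):
        c=np.median(a,0); A=np.c_[a[:,:2],np.ones(len(a))]; k=np.linalg.lstsq(A,a[:,2],rcond=None)[0]; r=a[:,2]-A@k; a=a[abs(r)<max(.001,2*r.std())]
    print("held",len(a),"x",a[:,0].min(),a[:,0].max(),"slope dz/dx,dz/dy deg",np.degrees(np.arctan(k[:2])),"top z at x=0",k[2],"std",r.std()); return k
E
python3 - <<'E'
from plan import *
k=held("w5")
E
```

```text
held 11408 x -0.03315480741946097 0.01299856799707847 slope dz/dx,dz/dy deg [0.09484519 0.16757178] top z at x=0 -0.028047547455510056 std 0.0004697261113820055
```

```bash
cat >> plan.py <<'E'
def lay(k):
    p,R,g,Rs=job(k,1)
    arm.move_linear(S(*g,H+.02),speed=.08)
    print("touch",arm.move_linear(S(*g,H-.002),speed=.02,max_force=8)); st=arm.get_state()
    d=(np.array(st["tool_pos"])-O)@np.c_[x,y,n]; print("tcp in slab",d,st["contact_force"])
    arm.command_gripper(.73); arm.wait(.2)
    arm.move_linear(S(*g,.11),speed=.12); st=arm.get_state(); print(st["time_s"],st["contact_force"])
def check(nm):
    f,st=look(nm,S(-.03,0,.22),slabR(x)); C=cloud(f,st); d=(C-O)@np.c_[x,y,n]
    m=(abs(d[...,2]-.036)<.006)&(abs(d[...,:2])<.1).all(2)&(f["z_map"]>0)
    nn,l,s,_=cv2.connectedComponentsWithStats(m.astype(np.uint8),connectivity=4)
    for i in range(1,nn):
        if s[i,4]<1000: continue
        a=d[l==i]; r=cv2.minAreaRect((a[:,:2]*1000).astype(np.float32)); k=np.linalg.lstsq(np.c_[a[:,:2],np.ones(len(a))],a[:,2],rcond=None)[0]
        print("top",np.round(r[0],1),np.round(r[1],1),round(r[2],1),"h",np.median(a[:,2]),"tilt",k[:2].round(3))
E
python3 - <<'E'
from plan import *
lay("B"); check("w6")
E
```

```text
touch True
tcp in slab [ 0.04525882 -0.00097793  0.00807452] [-2.90805942 -0.09119918  5.07195539]
14.4583 [0.21161916 0.35157341 0.6925805 ]
w6 16.025 [ 0.47346861 -0.08290325  0.26612088] [ 0.4739565  -0.08257677  0.42802621]
top [ 44.3 -29.6] [52.1 85.6] 0.3 h 0.036200941225068284 tilt [-0.002  0.   ]
top [-28.8 -45.1] [52.7 85.3] 89.5 h 0.03614846858186081 tilt [-0.002 -0.002]
top [-45.2  29.5] [85.5 52.5] 89.6 h 0.03616600263930493 tilt [-0.01  0.  ]
```

The first carton is in its outline, about 1 mm off. Now the second.

Run:
```python
from plan import *
pick("A"); p,R,g,Rs=job("A",1)
arm.movep(S(*g,.10),Rs); arm.wait(.3); st=arm.get_state(); f=arm.grab_frame("wrist"); pickle.dump((f,st),open("w7.pkl","wb")); cv2.imwrite("pics/w7.png",f["img"])
print(st["time_s"],st["tool_pos"],S(*g,.10)); held("w7")
```

```text
hit False
grip 0.5977742045811381 63.54933500289917 [0.46422063 0.15514166 0.00870193] [-0.55021359  0.14068509  5.07228394]
lift 21.2833 0.5963724292425473 [ 0.61641059 -0.33543547 -1.54028856] [0.07720454 0.05062487 0.04881804]
22.8 [ 0.56521679 -0.05916879  0.17431235] [ 0.56516337 -0.05967794  0.17435146]
held 11201 x -0.03268133189207829 0.012996061877891863 slope dz/dx,dz/dy deg [ 0.05447602 -0.02113382] top z at x=0 -0.0282935771199146 std 0.0004757304758847841
```

View pics/w7.png

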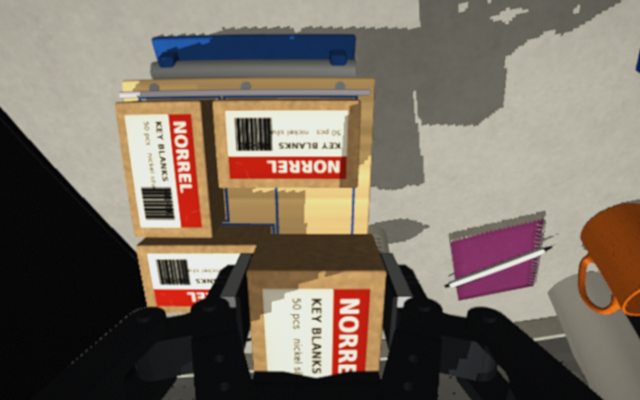

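The second carton is held level at about (315,310). The other three lie in place, and the left outline is free at about (310,215). Laying it now.

Run:
```python
from plan import *
lay("A"); check("w8")
```

```text
touch True
tcp in slab [0.00076896 0.04548859 0.00792515] [-1.89862452 -0.05203289  4.74342651]
26.3083 [ 0.19584185 -0.45356345 -0.60929775]
w8 29.0167 [ 0.4734046  -0.08289226  0.26630691] [ 0.473836   -0.08254099  0.42821294]
top [28.5 46.1] [52.8 84.6] 90.0 h 0.03613471885035577 tilt [-0.     0.001]
top [ 44.3 -29.4] [52.1 85.1] 0.4 h 0.03618689380722475 tilt [-0.003  0.   ]
top [-28.7 -45.1] [52.4 85.3] 89.8 h 0.03612823834669673 tilt [-0.003 -0.002]
top [-45.3  29.3] [85.4 52.5] 89.9 h 0.0361410853488621 tilt [-0.012 -0.   ]
```

View pics/w8.png

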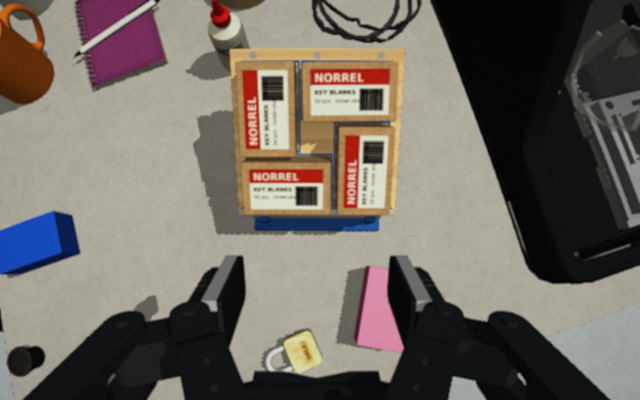

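The pinwheel is complete: all four cartons lie label up around the well at about (318,137), within about 1.5 mm of their outlines. The bystanders are in place and the gripper is clear.

```bash
python3 -c "
from rig import arm
print(arm.sign_off())"
```

```text
the job is handed in; nothing more can be done
None
```

I laid both loose cartons flat and label side up in the two empty outlines, each within about 1.5 mm, and handed the job in at about 29 s of robot time with the gripper empty and clear; the two laid cartons measured still in their outlines, and I saw no sign that the bystanders had moved.

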